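# Roll the backrest core over and hold the hardness gauge on its test boss

### The job

Roll the round black backrest core along the bench, without lifting it, until its small round test boss faces straight up and it sits still on its flat. Then take the hardness gauge by its grip out of the wooden stand and hold it upright with its plunger on the middle of the boss, pressed gently so that the spring plunger is about half-way in. Finish while still holding it there, and leave the tin, tape, scraper and clip tray alone.

Things in the scene. Friction and masses are not known exactly. Their poses are not given: they have to be found in the camera images.
- core_center (a point): Centre of the backrest core: loose round black plastic bar, 64 mm diameter, 150 mm long (own x), 0.6 kg. Four full-length flats 26 mm wide, a quarter turn apart (58.5 mm across); on a flat its centre is 29 mm up and it rests stably; tipped past 24 degrees it rolls on to the next. Start: own z up, boss to the side along own -y. A quarter roll towards own +y, about 50 mm, brings the boss up.
- boss (a point): Middle of the face of the test boss: a round disc of plain grey plastic, 24 mm diameter, small dark dot in the middle, standing 5 mm out of one flat, half-way along the core; 34 mm from the core's centre along the core's -y, which is the way the face looks. It starts on the robot's right (-y) side of the core; face 63 mm above the bench when up.
- stud_end (a point): Free end of the core's bare steel stud: 12 mm diameter, 45 mm long, out of another flat half-way along the core; 74 mm from the core's centre along the core's +z. It points up at the start; pushed sideways it tips and rolls the core easily, and ends level, pointing the way the core rolled.
- gauge_grip (a point): Hardness gauge, loose, 0.16 kg, upright in the stand. Point on its axis in its black round grip (26 mm diameter, from 29 mm below this point to 28 mm above, the top of the gauge). Own z runs up the gauge. Below: round dial case 46 mm diameter, 18 mm thick (faces along own x), 34 mm flange (underside 80 mm below this point, rests on the stand), 12 mm stem 25 mm long, plunger.
- plunger_tip (a point): Round tip of the gauge's plunger (7 mm diameter), on the gauge's axis, 117 mm below gauge_grip when the plunger is out. The tip sticks 12 mm out of the stem. In the stand it hangs free.
- plunger (a joint): How far the plunger is pushed into the gauge, in m: 0 when out, 0.012 fully in. Spring: 1.5 N to start moving, 4.5 N half-way (0.006), 7.5 N fully in.
- stand_top (a point): Middle of the top face of the gauge stand: a fixed wooden block 90 x 90 x 50 mm on the bench, with an upright 21 mm hole right through in which the gauge's stem hangs. Lift the gauge at least 40 mm to clear it. It stands either to the left or to the right of the core.
- tin_mid (a point): Middle of a closed glue tin, 72 mm in diameter, 100 mm tall, standing on the side of the core where the stand is not. Bystander.
- tape_mid (a point): Middle of a loose cardboard ring (tape core), 90 mm across, 30 mm tall, lying flat on the bench. Bystander.
- scraper: Hand scraper lying flat on the bench to the right, handle towards the robot. Origin under its middle. Bystander.
- clips: Open grey clip tray, 90 x 120 x 40 mm, beyond the core. Origin at the middle of its underside. Bystander.
Things that resemble listed ones, but are neither listed nor needed, are in the scene too. Of the things shaped like the part that bears core_center, the black one is meant.

How it is judged:
On the way, in this order (a step that is already met when the one before it is completed fails the run):
1. the core has been rolled at least 25 mm along the bench and rests with its boss facing up, the gauge still in its stand (angle between the y axis of core_center and the z axis of stand_top, either way round below 0.1 rad and height (world z) of boss above 0.058 m and distance of core_center from where it was at the start of the episode above 0.025 m and linear speed of core below 0.02 m/s and angular speed of core below 0.2 rad/s and contact force between gauge and stand above 0.2 N), for 0.2 s.
2. the gauge is held by the gripper, lifted clear of its stand (contact force between the fingers and gauge above 1 N and height (world z) of plunger_tip above 0.055 m and contact force between gauge and stand below 0.1 N), for 0.2 s.
At the end, for the whole second after the job is handed in: Core resting with its boss up (within 0.10 rad); gauge gripped, clear of the stand, upright within 0.12 rad, plunger tip within 8 mm of the middle of the boss, pressing it with 1.5 to 10 N, plunger 2.5 to 9.5 mm in (of 12); both at rest (under 0.02 m/s) (angle between the y axis of core_center and the z axis of stand_top, either way round below 0.1 rad and height (world z) of boss above 0.058 m and horizontal distance between plunger_tip and boss below 0.008 m and angle between gauge_grip's own z axis and vertical below 0.12 rad and value of joint plunger between 0.0025 and 0.0095 m and contact force between plunger and core between 1.5 and 10 N and contact force between the fingers and gauge above 1 N and contact force between gauge and stand below 0.1 N and linear speed of each of gauge, core below 0.02 m/s); the arm keeps its last pose, push and grip.
It fails at once if the core is lifted off the bench (its centre more than 45 mm up) (height (world z) of core_center above 0.045 m).
It fails at once if the gauge is rammed into the core (over 20 N) (contact force between gauge and core above 20 N).
It fails at once if a bystander is moved more than 30 mm (distance of any of tin_mid, tape_mid, scraper, clips from where it was at the start of the episode above 0.03 m).
It also fails if it takes over 64 s, if anything falls off the work surface, if the arm or the gripper's body presses on something with over 40 N, if the wrist force passes 120 N, or if a joint passes its speed limit or range.

### The arm

A 7-joint arm with a two-finger parallel gripper is mounted at the origin on the work surface. World frame = base frame: x ahead of the robot, y to its left, z up, the work surface at z = 0. Lengths are in m, angles in rad, forces in N, time in s.
With the tool pointing down it reaches from about 0.425 to 0.925 m from the base axis. Payload 6.8 kg.
Tool frame: the origin (TCP) lies at the very end of the fingers, on their centre line; the grasp point (between the pads) lies 19 mm behind it; z points along the fingers, x is the direction in which the jaws open and shut, and the axes are right-handed (so a half turn about z gives the same grasp; the last joint's range is limited). The gripper opens to 85 mm and grips with 20 to 120 N. Pads are 22 mm wide; open, the fingers measure 114 mm over their backs; the gripper's body (76 mm by 85 mm) begins 54 mm behind the grasp point. The pads swing forward as they close: fully open they stand 13 mm farther back than shut.
Start: joints at [1.087, 0.477, 0.022, 1.555, -0.011, 1.109, -0.083], TCP at [0.248, -0.628, 0.231] pointing down, gripper open.
Joint ranges: [-2.96, 2.96], [-0.34, 2.1], [-1.41, 1.46], [0.24, 2.44], [-1.37, 4.51], [0.17, 1.92], [-2.96, 2.96]. Speed limits (rad/s): [2.39, 2.39, 3.14, 3.14, 3.14, 3.14, 3.14].

### API

Orientations are given as a unit quaternion [w, x, y, z].
In Python, from station import get_obs, read_camera, calibration, hand_in, recognise, outline_of, place_of gives the robot as it stands.
- The arm moves only by the tool move_arm, never from a script. Its argument "steps" is a list of rows, each an object with "fingers": the finger opening in mm, from 0 to 85.4; "translation": the shift along the world's x, y, z in mm, a list of three; "turn": the turn about the world's z in rad. In form: [{"fingers": fingers, "translation": [dx, dy, dz], "turn": turn}, ...]. A call has 1 to 10 rows; each row shifts and turns the commanded pose from where the row before left it; what a row does not reach is not made up. A row lasts 1/8 s, in which the tool goes at most 62.5 mm and 10.7 degrees, less where a joint would pass 70% of its speed; a pose out of reach is approached as far as the arm can. A call with a gripper value outside its range is refused whole. The fingers move at their own pace and stop on an object; "newtons" is the grip in N (left out, the last holds). Time passes only in rows, so rows that do not move let the fingers close. It gives the time, the measured TCP pose, the force and the opening at its end, in the units of the state.
- get_obs(): the state, without advancing time (a new reading comes with each control period).
- read_camera(name): name is "side" or "top"; returns the picture (384x512x3 uint8, blue, green, red); there is no depth.
- calibration(name): a dict with "camera_matrix" (3x3 intrinsics, pixels), "rvec" (rotation vector, rad) and "tvec" (3), from world to camera coordinates, as OpenCV has them. Camera axes: x right, y down, z forward; pixel columns grow to the right and rows downward; lengths in m; the calibration is good to about 2 mm. A picture is of the moment at which its call begins. calibration takes no time and is no camera call.
- hand_in(): hands the job in, once; it reports no verdict.
Trained networks look in the newest picture that a camera, given by its name, has taken for a name from the list of things; names that differ only in an ending like _2 or _b are one class to them, and where a whole thing is asked for, a point or a joint stands for the part that bears it (a point fixed in the world has none). Each returns a list of dicts, best first, with "conf" (0 to 1); they miss things now and then, are a little off and sometimes report something else, mostly with a low value. They report only what shows in the picture. A call takes as long as a camera call. They do not tell look-alikes from the thing itself.
- recognise(camera, name): "xy" ([column, row] in pixels, amid what is visible of it).
- outline_of(camera, name): "mask" (384x512 bool, what is visible of it) and "xy" ([column, row] in pixels, amid what is visible of it).
- place_of(camera, name): "xy" ([column, row] in pixels: a listed point, or the origin of a listed thing).
The state is a dict: "t": time; "q": joint angles; "joint_vel": joint speeds; "joint_torque": joint torques, N m; "eef_pos": TCP position; "tool_rot": TCP orientation; "contact_force": force on the tool from outside, world axes, zero at the start; "torque": the same for the moment, N m; "gripper_width": opening from 0.0 (shut) to 1.0 (fully open).
Only numpy, scipy, OpenCV 4.12 (cv2) and the standard library are available. Lean on these libraries where they do the work, as an engineer would, in place of code of your own. Each camera call takes 0.05 s, during which the arm holds its last target.

## Working session

There is one attempt and no reset: what is moved stays moved. The work goes in short steps, Python scripts to look and compute and a tool call to move; the robot and the scene stay as the last step left them, time stands still between calls to the robot, and variables do not carry over. Pictures are saved under pics/ and viewed, and the job is handed in when it is done.

Besides the shell and the picture viewer there is one more tool, called after "Call:" by a JSON object that holds its "api" and its "payload", one argument or row to a line. move_arm: Moves the arm, as the interface text tells. Its arguments: {"type":"object","properties":{"steps":{"type":"array"},"newtons":{"type":"number"}},"required":["steps"]}

```bash
mkdir -p pics; ls
python3 - <<'E'
from station import *
import cv2
o=get_obs()
print(o['t'],o['eef_pos'],o['tool_rot'],o['contact_force'],o['gripper_width'])
for c in ('side','top'):
    im=read_camera(c); cv2.imwrite(f'pics/{c}0.png',im)
    k=calibration(c); print(c,k)
E
```

```text
pics
0.0 [ 0.24747889 -0.62736127  0.23032942] [-4.54453789e-04  8.26737959e-01 -5.62586467e-01 -7.80282795e-04] [ 0.03342766  0.0736851  -0.09477032] 0.9981834688352729
side {'camera_matrix': array([[415.19013451,   0.        , 255.59077863],
       [  0.        , 415.19013451, 188.96547837],
       [  0.        ,   0.        ,   1.        ]]), 'rvec': array([ 0.75719694, -2.67722952,  1.00741792]), 'tvec': array([0.45471651, 0.35192615, 0.8394633 ])}
top {'camera_matrix': array([[433.60956237,   0.        , 251.85906073],
       [  0.        , 433.60956237, 198.1675141 ],
       [  0.        ,   0.        ,   1.        ]]), 'rvec': array([ 2.24566344, -1.95942313,  0.2054824 ]), 'tvec': array([-0.14892719,  0.56425453,  1.28582716])}
```

View pics/side0.png

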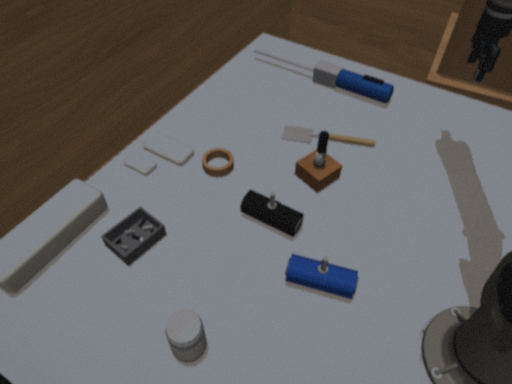

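View pics/top0.png

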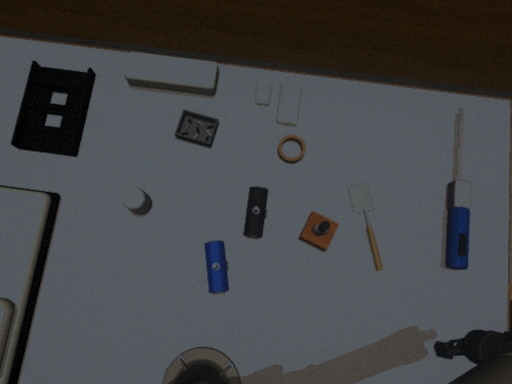

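The black core is at top (256,212) / side (272,212). The blue bar at top (217,266) / side (322,276) has the same shape but is the wrong colour. The stand with the gauge is to the right at top (319,231), the tin is on the left, and the clip tray and tape lie beyond. Next I'll measure these and confirm with an enlarged crop.

```bash
cat > h.py <<'E'
import numpy as np, cv2
from station import *
def cam(n):
    k=calibration(n); R=cv2.Rodrigues(np.array(k['rvec']))[0]; t=np.array(k['tvec']).reshape(3); return np.array(k['camera_matrix']),R,t
def P(n):
    K,R,t=cam(n); return K@np.c_[R,t]
def proj(n,p):
    K,R,t=cam(n); return cv2.projectPoints(np.array(p,float).reshape(-1,1,3),cv2.Rodrigues(R)[0],t,K,None)[0].reshape(-1,2)
def tri(a,b):  # side, top pixel
    X=cv2.triangulatePoints(P('side'),P('top'),np.array(a,float).reshape(2,1),np.array(b,float).reshape(2,1))[:,0]
    X=X[:3]/X[3]; e=[np.linalg.norm(proj('side',X)[0]-a),np.linalg.norm(proj('top',X)[0]-b)]
    return X,e
def atz(n,uv,z):
    K,R,t=cam(n); d=R.T@np.linalg.inv(K)@np.array([uv[0],uv[1],1.]); c=-R.T@t
    return c+d*(z-c[2])/d[2]
E
python3 - <<'E'
from h import *
s=read_camera('side');t=read_camera('top')
for n in ['core_center','boss','stud_end','gauge_grip','plunger_tip','stand_top','tin_mid','tape_mid','scraper','clips']:
    for c in ('side','top'):
        print(n,c,[(np.round(d['xy'],1).tolist(),round(d['conf'],2)) for d in place_of(c,n)])
a=cv2.resize(s[120:310,190:390],None,fx=3,fy=3,interpolation=2);cv2.imwrite('pics/sc.png',a)
b=cv2.resize(t[160:310,190:390],None,fx=3.9,fy=3.9,interpolation=2);cv2.imwrite('pics/tc.png',b)
E
```

```text
core_center side [([272.5, 213.5], 0.83), ([323.1, 277.4], 0.75)]
core_center top [([217.8, 269.1], 0.82), ([257.3, 211.1], 0.55)]
boss side [([323.1, 261.9], 0.91), ([278.0, 202.4], 0.88), ([323.1, 142.5], 0.49)]
boss top [([267.7, 213.8], 0.97), ([229.3, 266.1], 0.75)]
stud_end side [([324.1, 259.2], 0.84), ([270.6, 194.4], 0.58)]
stud_end top [([257.5, 206.6], 0.87), ([216.7, 268.7], 0.8)]
gauge_grip side [([322.5, 142.4], 0.73)]
gauge_grip top [([324.6, 223.9], 0.59), ([136.0, 200.2], 0.5)]
plunger_tip side []
plunger_tip top []
stand_top side [([319.5, 165.8], 0.57)]
stand_top top [([317.7, 228.8], 0.8)]
tin_mid side [([187.1, 334.9], 0.57)]
tin_mid top [([134.2, 201.8], 0.86)]
tape_mid side [([219.3, 163.8], 0.72)]
tape_mid top [([291.3, 147.8], 0.66)]
scraper side [([331.6, 142.5], 0.7)]
scraper top [([367.3, 226.5], 0.66)]
clips side [([131.5, 237.1], 0.94)]
clips top [([197.8, 129.9], 0.8)]
```

View pics/sc.png

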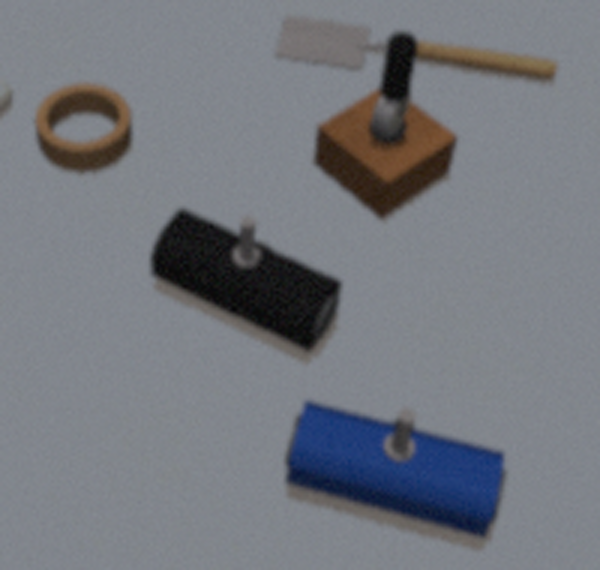

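View pics/tc.png

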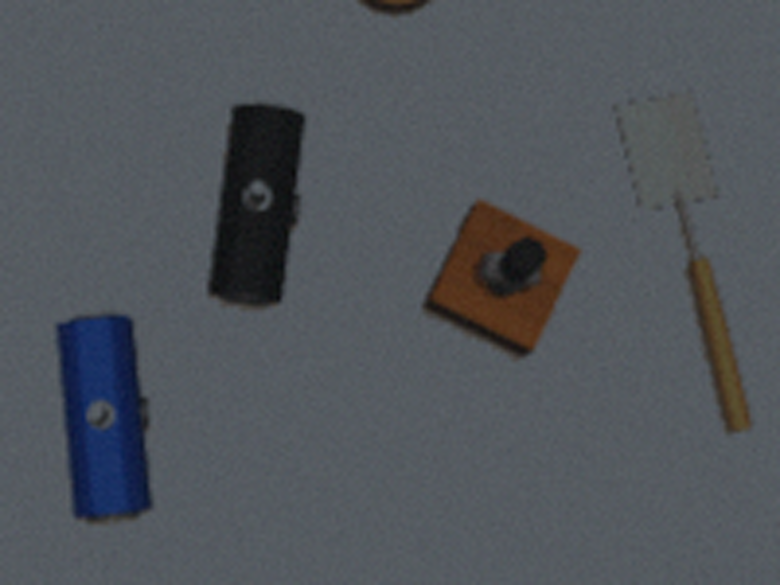

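The crops show the black core with its stud up and its boss on the right at top (266,213). The blue bar is the look-alike. Triangulating next.

Run:
```python
from h import *
D={'core':([272.5,213.5],[257.3,211.1]),'boss':([278,202.4],[267.7,213.8]),'stud':([270.6,194.4],[257.5,206.6]),'grip':([322.5,142.4],[324.6,223.9]),'stand':([319.5,165.8],[317.7,228.8]),'tin':([187.1,334.9],[134.2,201.8]),'tape':([219.3,163.8],[291.3,147.8]),'bluecore':([323.1,277.4],[217.8,269.1]),'clips':([131.5,237.1],[197.8,129.9])}
for k,(a,b) in D.items(): X,e=tri(a,b); print(k,X.round(4),np.round(e,1))
print('stud top@.074+.029',atz('top',[257.5,206.6],.103),'side',atz('side',[272,193],.103))
print('grip top', atz('top',[324.6,223.9],.130),atz('side',[322.5,142.4],.130))
t=read_camera('top'); s=read_camera('side')
m=outline_of('top','core_center')
outline=None
for d in m: print('mask',d['xy'],d['conf'],d['mask'].sum())
d=min(m,key=lambda d:np.linalg.norm(np.array(d['xy'])-[256,212]))
c,_=cv2.findContours(d['mask'].astype('uint8'),0,2); c=max(c,key=len)
r=cv2.minAreaRect(c); print(r); box=cv2.boxPoints(r)
print([atz('top',p,.045)[:2].round(3) for p in box])
# grip mask
for cn in('top','side'):
  for d in outline_of(cn,'gauge_grip'):
    ys,xs=np.nonzero(d['mask']); print(cn,d['conf'],xs.min(),xs.max(),ys.min(),ys.max())
for n in ('top','side'):
  # expected points
  print(n,proj(n,[[0.248,-.628,.231]]))
```

```text
core [ 0.5441 -0.0937  0.022 ] [1.6 1.2]
boss [ 0.5422 -0.1264  0.0317] [0.1 0.1]
stud [ 0.5481 -0.0924  0.0942] [0.2 0.1]
grip [ 0.5138 -0.2934  0.1263] [1.8 1.5]
stand [ 0.5085 -0.2855  0.049 ] [1.9 1.6]
tin [0.5155 0.2834 0.0733] [0.3 0.2]
tape [ 0.7697 -0.1774  0.0102] [2.1 1.6]
bluecore [0.3516 0.0037 0.0219] [0.1 0.1]
clips [0.7994 0.1419 0.0078] [1.8 1.2]
stud top@.074+.029 [ 0.54682018 -0.09241301  0.103     ] side [ 0.54347419 -0.09146265  0.103     ]
grip top [ 0.51752142 -0.29209454  0.13      ] [ 0.50766554 -0.28960231  0.13      ]
mask [254.8, 209.6] 0.63 923
mask [218.6, 266.9] 0.58 983
((255.51219177246094, 212.3902587890625), (19.65681266784668, 50.135921478271484), 6.34019136428833)
[array([ 0.46, -0.06]), array([ 0.618, -0.055]), array([ 0.62 , -0.117]), array([ 0.461, -0.12 ])]
top 0.43 313 328 221 234
side 0.6 314 328 131 166
top [[452.93199927 340.77444332]]
side [[470.88576892  75.88317125]]
```

Positions are consistent with the description: stud end ≈(0.546,-0.092,0.10), boss side -y, gauge ≈(0.512,-0.290). I'll move above the right of the stud with the fingers shut and the jaw axis along y.

Call:
{"api": "move_arm", "payload": {
  "steps": [
    {"fingers": 0, "translation": [30, 48, 2], "turn": -0.125},
    {"fingers": 0, "translation": [30, 48, 2], "turn": -0.125},
    {"fingers": 0, "translation": [30, 48, 2], "turn": -0.125},
    {"fingers": 0, "translation": [30, 48, 2], "turn": 0},
    {"fingers": 0, "translation": [30, 48, 2], "turn": 0},
    {"fingers": 0, "translation": [30, 48, 2], "turn": 0},
    {"fingers": 0, "translation": [30, 48, 2], "turn": 0},
    {"fingers": 0, "translation": [30, 48, 2], "turn": 0},
    {"fingers": 0, "translation": [30, 48, 2], "turn": 0},
    {"fingers": 0, "translation": [28, 45, 2], "turn": 0}
  ]
}}

```text
t: 2.7
eef_pos: [0.5467, -0.1491, 0.2517]
tool_rot: [-0.0, 0.708, -0.707, 0.0]
contact_force: [0.9, -1.0, 0.1]
gripper_width: -0.0
```

Call:
{"api": "move_arm", "payload": {
  "steps": [
    {"fingers": 0, "translation": [-1, -2, -50], "turn": 0},
    {"fingers": 0, "translation": [0, 0, -50], "turn": 0},
    {"fingers": 0, "translation": [0, 0, -45], "turn": 0},
    {"fingers": 0, "translation": [0, 0, -25], "turn": 0},
    {"fingers": 0, "translation": [0, 0, 0], "turn": 0}
  ]
}}

```text
t: 3.32
eef_pos: [0.5433, -0.1526, 0.0796]
tool_rot: [0.001, 0.707, -0.707, -0.002]
contact_force: [0.8, 0.2, 1.5]
gripper_width: 0.002
```

Run:
```python
from h import *
s=read_camera('side');t=read_camera('top')
a=cv2.resize(s[120:310,190:390],None,fx=2,fy=2,interpolation=2)
b=cv2.resize(t[120:310,190:390],None,fx=2,fy=2,interpolation=2);cv2.imwrite('pics/p1.png',np.hstack([a,b]))
```

```text
(no output)
```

View pics/p1.png

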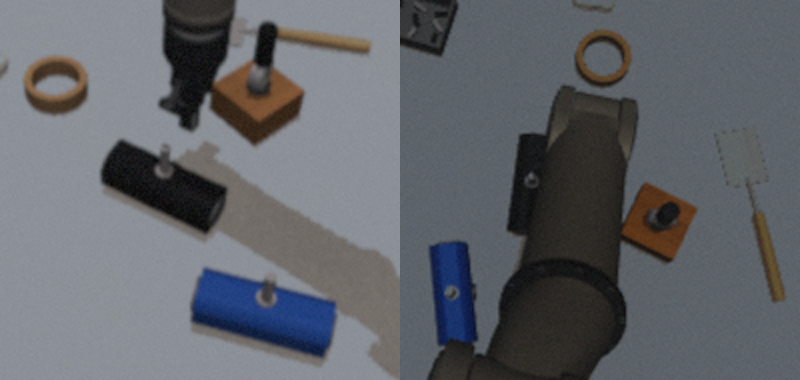

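Fingers are shut, to the right of the stud and clear of the core. Now a slow push to +y.

Call:
{"api": "move_arm", "payload": {
  "steps": [
    {"fingers": 0, "translation": [0, 15, 2], "turn": 0},
    {"fingers": 0, "translation": [0, 12, 0], "turn": 0},
    {"fingers": 0, "translation": [0, 6, 0], "turn": 0},
    {"fingers": 0, "translation": [0, 6, 0], "turn": 0},
    {"fingers": 0, "translation": [0, 6, 0], "turn": 0},
    {"fingers": 0, "translation": [0, 6, 0], "turn": 0},
    {"fingers": 0, "translation": [0, 6, 0], "turn": 0},
    {"fingers": 0, "translation": [0, 6, 0], "turn": 0},
    {"fingers": 0, "translation": [0, 6, 0], "turn": 0}
  ]
}}

```text
t: 4.55
eef_pos: [0.5447, -0.0835, 0.0832]
tool_rot: [0.0, 0.707, -0.707, -0.0]
contact_force: [1.4, -0.6, 0.6]
gripper_width: -0.003
```

```bash
cat > look.py <<'E'
import sys
from h import *
s=read_camera('side');t=read_camera('top')
a=cv2.resize(s[120:310,190:390],None,fx=2,fy=2,interpolation=2)
b=cv2.resize(t[120:310,190:390],None,fx=2,fy=2,interpolation=2);cv2.imwrite(sys.argv[1],np.hstack([a,b]))
E
python3 look.py pics/p2.png
```

```text
(no output)
```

View pics/p2.png

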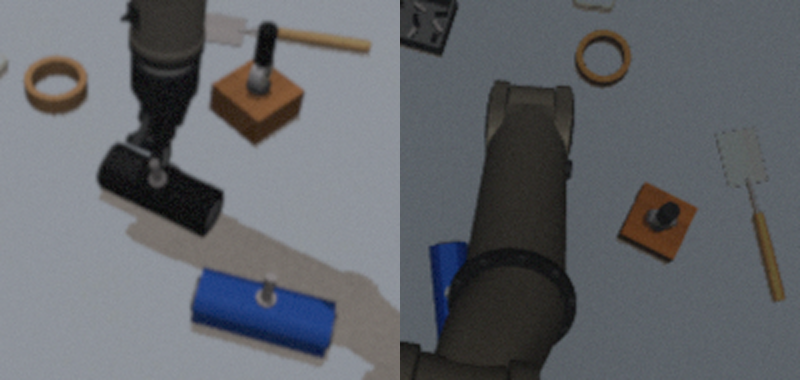

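The stud is tilting. I'll keep pushing gently.

Call:
{"api": "move_arm", "payload": {
  "steps": [
    {"fingers": 0, "translation": [0, 5, 0], "turn": 0},
    {"fingers": 0, "translation": [0, 5, 0], "turn": 0},
    {"fingers": 0, "translation": [0, 5, 0], "turn": 0},
    {"fingers": 0, "translation": [0, 5, 0], "turn": 0},
    {"fingers": 0, "translation": [0, 5, 0], "turn": 0},
    {"fingers": 0, "translation": [0, 0, 0], "turn": 0},
    {"fingers": 0, "translation": [0, 0, 0], "turn": 0}
  ]
}}

```text
t: 5.52
eef_pos: [0.5447, -0.059, 0.0833]
tool_rot: [0.0, 0.707, -0.707, 0.0]
contact_force: [0.5, -0.1, -0.3]
gripper_width: 0.002
```

```bash
python3 look.py pics/p3.png
```

```text
(no output)
```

View pics/p3.png

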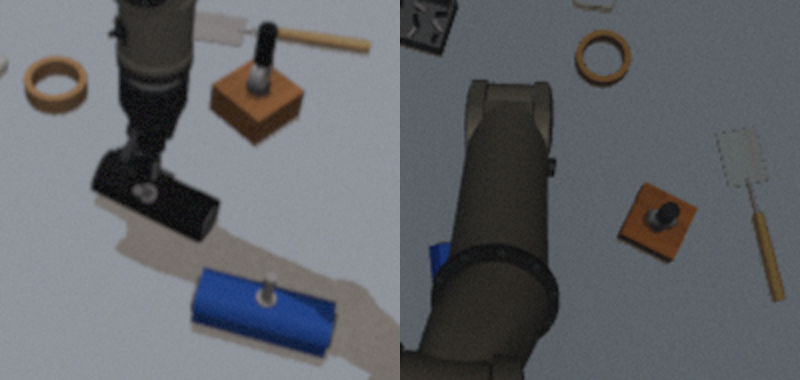

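Call:
{"api": "move_arm", "payload": {
  "steps": [
    {"fingers": 0, "translation": [0, 5, 0], "turn": 0},
    {"fingers": 0, "translation": [0, 5, 0], "turn": 0},
    {"fingers": 0, "translation": [0, 5, 0], "turn": 0},
    {"fingers": 0, "translation": [0, 5, 0], "turn": 0},
    {"fingers": 0, "translation": [0, 5, 0], "turn": 0},
    {"fingers": 0, "translation": [0, 0, 0], "turn": 0},
    {"fingers": 0, "translation": [0, 0, 0], "turn": 0}
  ]
}}

```text
t: 6.5
eef_pos: [0.5447, -0.0341, 0.0833]
tool_rot: [0.0, 0.707, -0.707, 0.0]
contact_force: [0.3, 0.3, 0.5]
gripper_width: 0.0
```

```bash
python3 look.py pics/p4.png
```

```text
(no output)
```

View pics/p4.png

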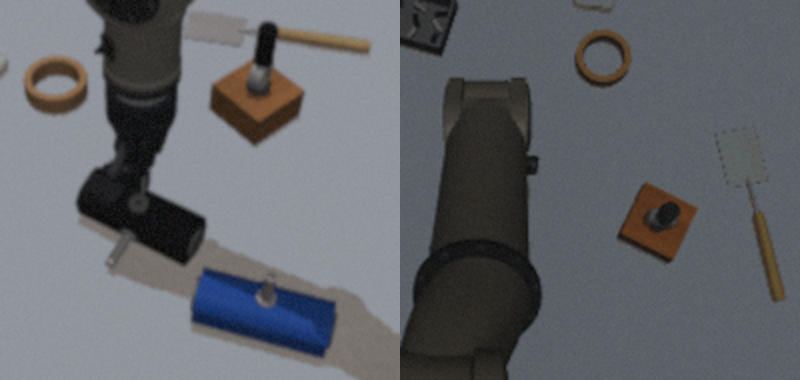

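The core rolled over, the stud is level pointing +y, and the boss is up near side (259,222). I'll lift away toward the gauge with the fingers open, then re-measure.

Call:
{"api": "move_arm", "payload": {
  "steps": [
    {"fingers": 0, "translation": [0, 0, 50], "turn": 0},
    {"fingers": 40, "translation": [0, 0, 55], "turn": 0},
    {"fingers": 70, "translation": [0, -20, 50], "turn": 0},
    {"fingers": 70, "translation": [-5, -60, 10], "turn": 0},
    {"fingers": 70, "translation": [-5, -60, 0], "turn": 0},
    {"fingers": 70, "translation": [-5, -60, 0], "turn": 0},
    {"fingers": 70, "translation": [-5, -30, 0], "turn": 0},
    {"fingers": 70, "translation": [-10, -20, 0], "turn": 0},
    {"fingers": 70, "translation": [0, 0, 0], "turn": 0}
  ]
}}

```text
t: 7.72
eef_pos: [0.5135, -0.286, 0.2482]
tool_rot: [-0.0, -0.706, 0.708, 0.0]
contact_force: [0.0, 0.6, 0.1]
gripper_width: 0.815
```

```bash
python3 look.py pics/p5.png
python3 - <<'E'
from h import *
for n in ['core_center','boss','stud_end','gauge_grip','stand_top']:
    for c in ('side','top'):
        print(n,c,[(np.round(d['xy'],1).tolist(),round(d['conf'],2)) for d in place_of(c,n)])
E
```

```text
core_center side []
core_center top [([243.0, 209.5], 0.96), ([215.9, 263.6], 0.63)]
boss side [([325.6, 262.6], 0.97), ([259.9, 217.1], 0.71)]
boss top [([227.8, 263.7], 0.96), ([240.2, 205.9], 0.83), ([321.0, 230.4], 0.72)]
stud_end side [([325.6, 258.5], 0.76), ([244.8, 251.2], 0.6)]
stud_end top [([217.3, 208.1], 0.85), ([217.2, 268.6], 0.74)]
gauge_grip side [([321.8, 143.9], 0.75)]
gauge_grip top []
stand_top side [([317.8, 165.8], 0.66)]
stand_top top [([319.4, 231.9], 0.6)]
```

View pics/p5.png

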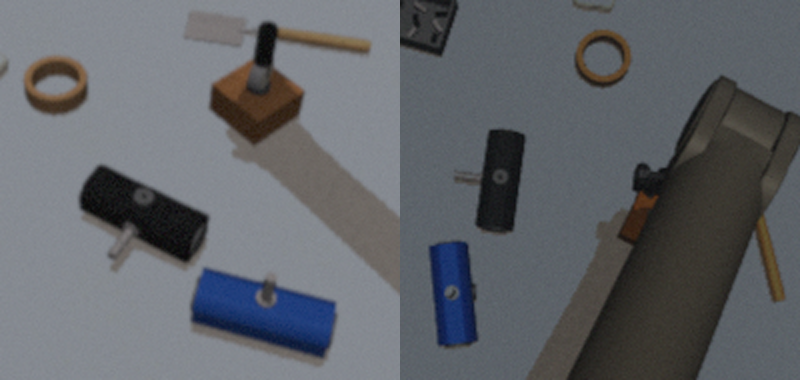

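The boss is now up, at side (262,218.5) and top (240,208.5). I'll refine the gauge and boss positions by fitting silhouettes to the initial and current pictures.

```bash
cat > fit.py <<'E'
from h import *
from scipy.optimize import minimize
th=np.linspace(0,2*np.pi,40)
def cyl(x,y,z0,z1,r,ax=(0,0)):
    zm=(z0+z1)/2
    return np.array([[x+ax[0]*(z-zm)+r*np.cos(a),y+ax[1]*(z-zm)+r*np.sin(a),z] for z in(z0,z1) for a in th])
def sil(cn,pts,roi,f=4):
    uv=(proj(cn,pts)+.5-np.array(roi[:2]))*f
    m=np.zeros(((roi[3]-roi[1])*f,(roi[2]-roi[0])*f),np.uint8)
    cv2.fillConvexPoly(m,cv2.convexHull((uv*16).round().astype(np.int32)),1,shift=4)
    return cv2.resize(m.astype(np.float32),None,fx=1/f,fy=1/f,interpolation=cv2.INTER_AREA)
def ncc(im,m,roi,pad=2):
    g=cv2.GaussianBlur(cv2.cvtColor(im,6)[roi[1]:roi[3],roi[0]:roi[2]].astype(np.float32),(0,0),.6)
    m=cv2.GaussianBlur(m,(0,0),.8)
    return g,m
E
python3 - <<'E'
from fit import *
s=cv2.imread('pics/side0.png');t=cv2.imread('pics/top0.png')
def darkmask(im,roi):
    g=cv2.cvtColor(im,6)[roi[1]:roi[3],roi[0]:roi[2]].astype(float); return g
rs=(308,122,336,160); rt=(312,212,336,240)
gs=darkmask(s,rs); gt=darkmask(t,rt)
print(np.round(gs[6:38:2,4:26]).astype(int)); print(np.round(gt[4:26,2:24]).astype(int))
E
```

```text
[[127 131 133 131 134 132 133 133 134 134 133 132 130 131 131 134 132 130
  133 134 135 134]
 [117 119 126 133 135 130 133 134 126 112 109 103 101 108 116 125 131 134
  132 131 134 133]
 [118 128 130 133 129 132 126 108  80  48  32  29  35  41  52  69 103 125
  132 130 133 132]
 [116 121 121 119 115 110 103  69  30  18  16  21  10  21  25  22  56  97
  110 116 118 119]
 [101  99  99 102 105  99  83  51  23  16  16  23  19  21  20  21  46  77
   91 100 101  99]
 [124 128 130 123 123 112  77  38  18  16  24  20  12  14  15  20  49  69
   70  71  72  73]
 [129 133 133 131 133 120  76  30  20  13  10  10  20  18  10  53  91  96
   96  91  91  90]
 [129 131 132 132 127 104  61  26  16  12  17  16  14  12  28  69 118 128
  131 130 126 124]
 [134 135 131 134 125  86  42  16  10  12  17  11  14  10  35  85 121 130
  133 132 132 134]
 [133 135 133 131 119  77  31  14  10  21  17  12  10  21  59 109 128 133
  130 132 131 134]
 [131 132 134 128 103  61  27  13  21  10  11  18  17  23  72 118 131 133
  132 133 135 131]
 [129 123 115 100  75  44  21  21  12  19  21  14  10  32  75 118 131 135
  1
[... 1207 characters left out ...]
56 60 58]
 [45 60 65 52 27 21 21 22 22 28 26 28 22 28 30 54 59 57 63 61 63 64]
 [48 62 56 49 28 21 23 18 20 23 24 24 28 42 47 57 61 57 65 63 61 66]
 [48 52 51 51 34 21 19 19 20 22 14 23 43 58 54 58 58 57 64 60 62 69]
 [34 36 42 39 39 32 22 16 17 17 26 39 57 58 50 51 57 56 56 59 65 74]
 [37 32 28 36 35 36 28 26 26 33 35 47 50 46 51 54 54 57 56 56 66 83]
 [41 29 26 25 25 29 28 26 33 31 34 37 49 49 51 57 56 53 54 58 74 88]
 [46 39 28 29 29 23 25 29 39 36 42 41 52 54 55 56 58 53 56 61 80 91]
 [47 45 38 34 28 32 33 43 54 47 52 55 53 57 54 55 56 57 54 68 83 91]
 [60 55 49 47 45 46 52 61 59 59 61 53 57 54 58 52 57 54 59 80 92 87]
 [56 58 57 57 56 59 60 60 56 59 55 58 56 54 54 55 53 53 69 88 89 90]]
```

Run:
```python
from fit import *
s=cv2.imread('pics/side0.png');t=cv2.imread('pics/top0.png')
rs=(308,122,336,150); rt=(312,212,336,228)
def soft(im,roi,hi,lo):
    g=cv2.cvtColor(im,6)[roi[1]:roi[3],roi[0]:roi[2]].astype(float); return np.clip((hi-g)/(hi-lo),0,1)
ms=soft(s,rs,125,18); mt=soft(t,rt,55,24)
def cost(p,w=(1,1),dz=0):
    a=sil('side',cyl(*p,.101+dz,.158+dz,.013),rs); b=sil('top',cyl(*p,.101+dz,.158+dz,.013),rt)
    return w[0]*abs(a-ms).sum()+w[1]*abs(b-mt).sum()
for w in((1,1),(1,0),(0,1)):
    best=min(((cost((x,y),w),x,y) for x in np.arange(.495,.532,.001) for y in np.arange(-.305,-.274,.001)))
    print(w,np.round(best,4))
# stand top corners check / boss
t5=cv2.imread('pics/top0.png')
print('boss top', atz('top',[240,208.5],.063),'side',atz('side',[262,218.5],.063), tri([262,218.5],[240,208.5]))
print(tri([259.9,217.1],[240.2,205.9]))
```

```text
(1, 1) [66.6134  0.509  -0.289 ]Traceback (most recent call last):
  File "<stdin>", line 11, in <module>
  File "<stdin>", line 11, in <genexpr>
  File "<stdin>", line 8, in cost
  File "fit.py", line 8, in sil
    uv=(proj(cn,pts)+.5-np.array(roi[:2]))*f
        ~~~~^^^^^^^^
  File "h.py", line 8, in proj
    K,R,t=cam(n); return cv2.projectPoints(np.array(p,float).reshape(-1,1,3),cv2.Rodrigues(R)[0],t,K,None)[0].reshape(-1,2)
          ~~~^^^
  File "h.py", line 4, in cam
    k=calibration(n); R=cv2.Rodrigues(np.array(k['rvec']))[0]; t=np.array(k['tvec']).reshape(3); return np.array(k['camera_matrix']),R,t
ValueError: time passes only in moves, steps and waits
```

```bash
sed -i 's/^def cam(n)/import functools\n@functools.lru_cache\ndef cam(n)/' h.py
python3 - <<'E'
from fit import *
s=cv2.imread('pics/side0.png');t=cv2.imread('pics/top0.png')
rs=(308,122,336,150); rt=(312,212,336,228)
def soft(im,roi,hi,lo):
    g=cv2.cvtColor(im,6)[roi[1]:roi[3],roi[0]:roi[2]].astype(float); return np.clip((hi-g)/(hi-lo),0,1)
ms=soft(s,rs,125,18); mt=soft(t,rt,55,24)
def cost(p,w=(1,1),dz=0):
    a=sil('side',cyl(*p,.101+dz,.158+dz,.013),rs); b=sil('top',cyl(*p,.101+dz,.158+dz,.013),rt)
    return w[0]*abs(a-ms).sum()+w[1]*abs(b-mt).sum()
for w in((1,1),(1,0),(0,1)):
    best=min(((cost((x,y),w),x,y) for x in np.arange(.495,.532,.001) for y in np.arange(-.305,-.274,.001)))
    print(w,np.round(best,4))
print('boss top', atz('top',[240,208.5],.063),'side',atz('side',[262,218.5],.063), tri([262,218.5],[240,208.5]))
print(tri([259.9,217.1],[240.2,205.9]))
E
```

```text
(1, 1) [66.6134  0.509  -0.289 ]
(1, 0) [50.6349  0.508  -0.289 ]
(0, 1) [14.1734  0.51   -0.288 ]
boss top [ 0.54121466 -0.03946855  0.063     ] side [ 0.53947218 -0.0394709   0.063     ] (array([ 0.54051899, -0.03965473,  0.06254229]), [np.float64(0.3598369910713316), np.float64(0.25753101261448835)])
(array([ 0.54744399, -0.03945077,  0.0640931 ]), [np.float64(0.7893962386267415), np.float64(0.5650942222094181)])
```

The gauge fits at (0.509,-0.289), and the two cameras agree within 2 mm. The boss is at (0.5405,-0.0395,0.0625) with a matching height. Descending on the grip.

Call:
{"api": "move_arm", "payload": {
  "steps": [
    {"fingers": 70, "translation": [-4.5, -3, 0], "turn": 0},
    {"fingers": 70, "translation": [0, 0, -40], "turn": 0},
    {"fingers": 70, "translation": [0, 0, -40], "turn": 0},
    {"fingers": 70, "translation": [0, 0, -35], "turn": 0},
    {"fingers": 70, "translation": [0, 0, -22], "turn": 0},
    {"fingers": 70, "translation": [0, 0, 0], "turn": 0}
  ],
  "newtons": 40
}}

```text
t: 9.07
eef_pos: [0.5087, -0.2867, 0.1097]
tool_rot: [0.001, 0.707, -0.707, -0.002]
contact_force: [0.3, 0.7, -0.1]
gripper_width: 0.824
```

```bash
python3 look.py pics/p6.png
```

```text
(no output)
```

View pics/p6.png

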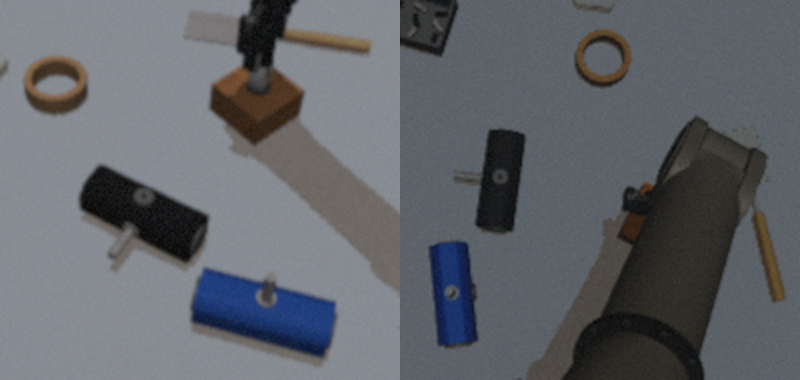

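Call:
{"api": "move_arm", "payload": {
  "steps": [
    {"fingers": 30, "translation": [0, 0, 0], "turn": 0},
    {"fingers": 15, "translation": [0, 0, 0], "turn": 0},
    {"fingers": 10, "translation": [0, 0, 0], "turn": 0},
    {"fingers": 10, "translation": [0, 0, 0], "turn": 0},
    {"fingers": 10, "translation": [0, 0, 0], "turn": 0},
    {"fingers": 10, "translation": [0, 0, 0], "turn": 0},
    {"fingers": 10, "translation": [0, 0, 0], "turn": 0}
  ],
  "newtons": 50
}}

```text
t: 10.05
eef_pos: [0.5108, -0.2874, 0.1123]
tool_rot: [-0.0, 0.707, -0.707, 0.001]
contact_force: [-0.7, -1.2, 6.1]
gripper_width: 0.291
```

Call:
{"api": "move_arm", "payload": {
  "steps": [
    {"fingers": 10, "translation": [0, 0, 10], "turn": 0},
    {"fingers": 10, "translation": [0, 0, 15], "turn": 0},
    {"fingers": 10, "translation": [0, 0, 20], "turn": 0},
    {"fingers": 10, "translation": [0, 0, 25], "turn": 0},
    {"fingers": 10, "translation": [0, 0, 25], "turn": 0},
    {"fingers": 10, "translation": [0, 0, 10], "turn": 0},
    {"fingers": 10, "translation": [0, 0, 0], "turn": 0},
    {"fingers": 10, "translation": [0, 0, 0], "turn": 0}
  ]
}}

```text
t: 11.05
eef_pos: [0.5096, -0.2866, 0.2153]
tool_rot: [0.0, 0.707, -0.707, -0.001]
contact_force: [-1.0, 0.2, -2.2]
gripper_width: 0.289
```

Run:
```python
from h import *
s=read_camera('side');t=read_camera('top')
cv2.imwrite('pics/s7.png',s);cv2.imwrite('pics/t7.png',t)
a=cv2.resize(s[90:250,230:390],None,fx=3,fy=3,interpolation=2)
cv2.imwrite('pics/p7.png',a)
for n in ['gauge_grip','plunger_tip']:
    print(n,place_of('side',n),place_of('top',n))
o=get_obs();print(o['eef_pos'],o['contact_force'],o['torque'],o['gripper_width'])
```

```text
gauge_grip [{'xy': [329.7, 112.2], 'conf': 0.86}] []
plunger_tip [] [{'xy': [319.8, 230.8], 'conf': 0.69}]
[ 0.51006554 -0.28682385  0.21581658] [ 1.10284375  0.24523951 -1.81118634] [-0.01517812  0.05110629 -0.03527239] 0.2879798241176843
```

View pics/p7.png

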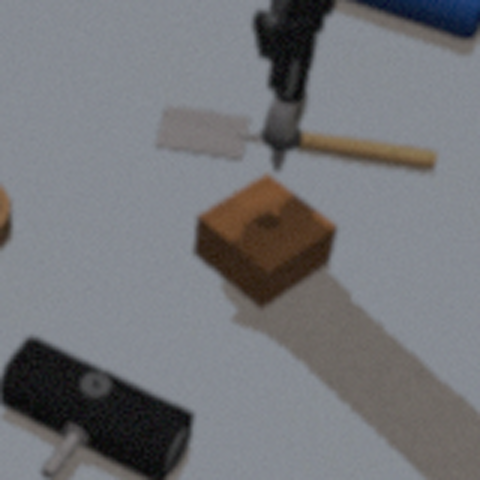

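Run:
```python
from h import *
for x in (.505,.51,.515): print(x,proj('side',[[x,-.2868,.1165],[x,-.2868,.1535],[x,-.2868,.2335]]).round(1).tolist())
print(atz('side',[323,145.7],.1165))
```

```text
0.505 [[322.3, 147.2], [324.2, 136.6], [328.6, 111.5]]
0.51 [[320.6, 146.5], [322.4, 135.9], [326.7, 110.8]]
0.515 [[318.8, 145.8], [320.6, 135.2], [324.8, 110.1]]
[ 0.50592888 -0.29306136  0.1165    ]
```

Call:
{"api": "move_arm", "payload": {
  "steps": [
    {"fingers": 10, "translation": [2, 20, 0], "turn": 0},
    {"fingers": 10, "translation": [5, 40, 0], "turn": 0},
    {"fingers": 10, "translation": [6, 45, 0], "turn": 0},
    {"fingers": 10, "translation": [6, 45, 0], "turn": 0},
    {"fingers": 10, "translation": [5, 40, 0], "turn": 0},
    {"fingers": 10, "translation": [4, 35, 0], "turn": 0},
    {"fingers": 10, "translation": [2, 22, -10], "turn": 0},
    {"fingers": 10, "translation": [0, 0, -20], "turn": 0},
    {"fingers": 10, "translation": [0, 0, 0], "turn": 0},
    {"fingers": 10, "translation": [0, 0, 0], "turn": 0}
  ]
}}

```text
t: 12.6
eef_pos: [0.5404, -0.0395, 0.1869]
tool_rot: [-0.0, 0.707, -0.707, 0.0]
contact_force: [0.3, -0.1, -0.7]
gripper_width: 0.29
```

```bash
cat > l2.py <<'E'
import sys
from h import *
s=read_camera('side');t=read_camera('top')
cv2.imwrite('pics/s_%s.png'%sys.argv[1],s);cv2.imwrite('pics/t_%s.png'%sys.argv[1],t)
a=cv2.resize(s[170:260,210:310],None,fx=6,fy=6,interpolation=2)
b=cv2.resize(t[160:280,200:290],None,fx=2,fy=2,interpolation=2)
cv2.imwrite('pics/p_%s.png'%sys.argv[1],a);cv2.imwrite('pics/pt_%s.png'%sys.argv[1],b)
for n in ['gauge_grip','plunger_tip','boss']:
    print(n,[(np.round(d['xy'],1),round(d['conf'],2)) for d in place_of('side',n)])
o=get_obs();print(o['t'],o['eef_pos'],o['tool_rot'],o['contact_force'],o['torque'],o['gripper_width'])
E
python3 l2.py 8
```

```text
gauge_grip [(array([264.2, 178.1]), 0.85)]
plunger_tip []
boss [(array([263. , 218.8]), 0.82), (array([323.6, 261.7]), 0.59)]
12.85 [ 0.54054006 -0.04012191  0.18687959] [-3.32235496e-04  7.07173282e-01 -7.07040104e-01  3.61448189e-04] [ 0.90208531 -0.19306892 -2.07531308] [-0.00113051  0.0173929  -0.02225157] 0.2899651894330476
```

View pics/p_8.png

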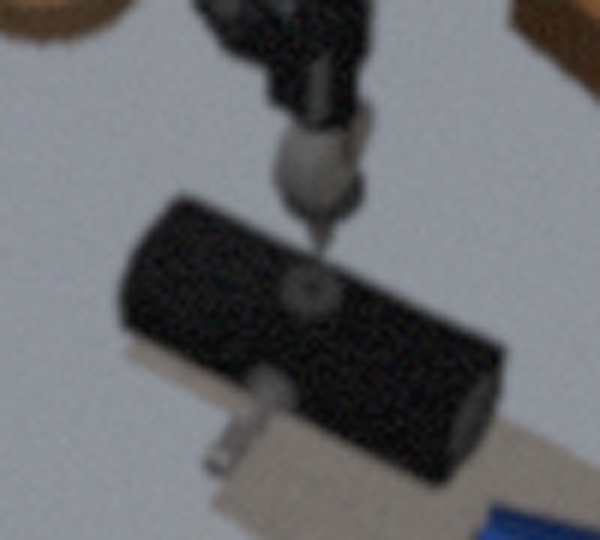

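View pics/t_8.png

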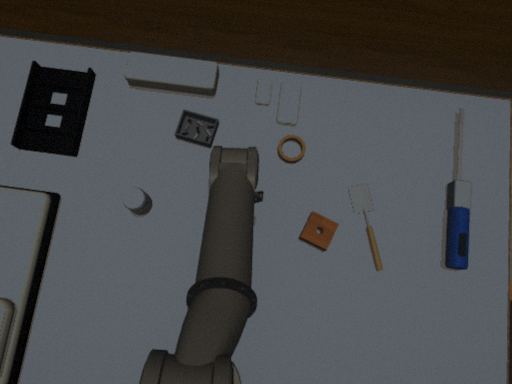

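Run:
```python
from h import *
p=np.array([.5405,-.0398,.0876])
for d in ([0,0,0],[.005,0,0],[0,.005,0],[0,0,-.02],[0,0,-.0246]): print(d,proj('side',p+d).round(1),proj('side',p+d+[0,0,.117]).round(1))
```

```text
[0, 0, 0] [[261.9 211.9]] [[263.  178.3]]
[0.005, 0, 0] [[260.1 211. ]] [[261.  177.4]]
[0, 0.005, 0] [[260.8 213.3]] [[261.8 179.8]]
[0, 0, -0.02] [[261.7 217.1]] [[262.8 184.5]]
[0, 0, -0.0246] [[261.7 218.2]] [[262.8 185.9]]
```

The side view puts the tip at (263.2,213), where (261.9,211.9) was expected. So the gauge sits about 2.5 mm toward -x in the jaws. Correct for that, lower, and look again.

Call:
{"api": "move_arm", "payload": {
  "steps": [
    {"fingers": 10, "translation": [2.5, 0.5, -6], "turn": 0},
    {"fingers": 10, "translation": [0, 0, -6], "turn": 0},
    {"fingers": 10, "translation": [0, 0, -4], "turn": 0},
    {"fingers": 10, "translation": [0, 0, 0], "turn": 0},
    {"fingers": 10, "translation": [0, 0, 0], "turn": 0}
  ]
}}

```text
t: 13.48
eef_pos: [0.5428, -0.0394, 0.1703]
tool_rot: [-0.0, 0.707, -0.707, 0.0]
contact_force: [-0.0, 0.2, -1.7]
gripper_width: 0.29
```

```bash
python3 l2.py 9
python3 - <<'E'
import cv2
t=cv2.imread('pics/s_9.png'); cv2.imwrite('pics/z9.png',cv2.convertScaleAbs(cv2.resize(t[185:235,230:295],None,fx=12,fy=12,interpolation=2),alpha=2))
E
```

```text
gauge_grip [(array([261.1, 180.2]), 0.87)]
plunger_tip []
boss [(array([327. , 262.7]), 0.65), (array([266. , 218.3]), 0.56)]
13.725 [ 0.54285694 -0.03943752  0.17049277] [-1.04874073e-04  7.07376648e-01 -7.06836787e-01  1.49906428e-04] [-0.3834904   0.35210921 -1.77808013] [-0.01465734  0.04716244  0.03301213] 0.290231314651607
```

View pics/z9.png

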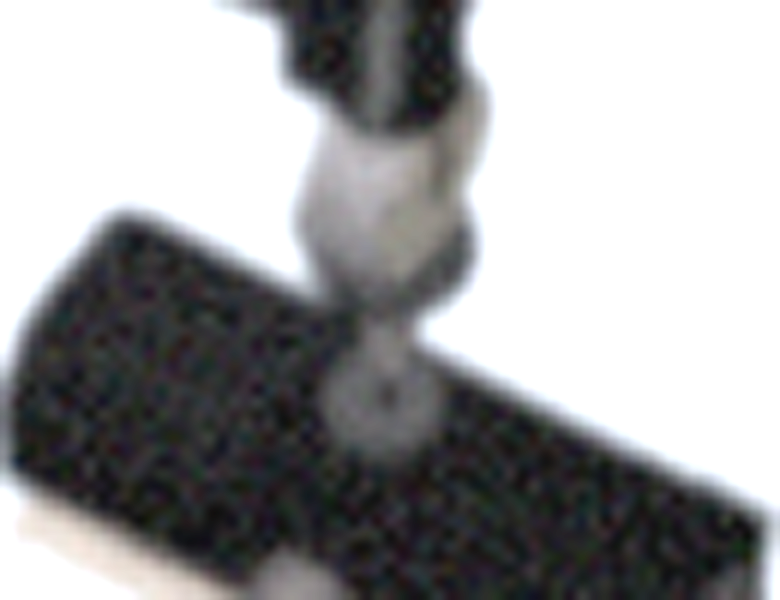

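The tip is right above the dot (262,218). Lowering in small steps while watching the force, whose free-hanging baseline is about -1.7 N.

Call:
{"api": "move_arm", "payload": {
  "steps": [
    {"fingers": 10, "translation": [0, 0, -3], "turn": 0},
    {"fingers": 10, "translation": [0, 0, -3], "turn": 0},
    {"fingers": 10, "translation": [0, 0, -2], "turn": 0},
    {"fingers": 10, "translation": [0, 0, -1.5], "turn": 0},
    {"fingers": 10, "translation": [0, 0, -1.5], "turn": 0},
    {"fingers": 10, "translation": [0, 0, 0], "turn": 0},
    {"fingers": 10, "translation": [0, 0, 0], "turn": 0}
  ]
}}

```text
t: 14.6
eef_pos: [0.5428, -0.0394, 0.1594]
tool_rot: [-0.0, 0.707, -0.707, 0.0]
contact_force: [-0.7, 0.5, 0.5]
gripper_width: 0.29
```

Run:
```python
from h import *
f=[];z=[]
for i in range(6):
    read_camera('side'); o=get_obs(); f.append(o['contact_force'][2]); z.append(o['eef_pos'])
print(np.round(f,2),np.mean(f),np.mean(z,0),o['t'])
```

```text
[0.87 1.86 0.74 0.81 1.97 2.  ] 1.3738614511088325 [ 0.54282089 -0.03942024  0.15942265] 14.9
```

The press is about 3.1 N, so about 3 mm in, as predicted. Another 3 mm down.

Call:
{"api": "move_arm", "payload": {
  "steps": [
    {"fingers": 10, "translation": [0, 0, -1.5], "turn": 0},
    {"fingers": 10, "translation": [0, 0, -1.5], "turn": 0},
    {"fingers": 10, "translation": [0, 0, 0], "turn": 0},
    {"fingers": 10, "translation": [0, 0, 0], "turn": 0},
    {"fingers": 10, "translation": [0, 0, 0], "turn": 0},
    {"fingers": 10, "translation": [0, 0, 0], "turn": 0}
  ]
}}

```text
t: 15.65
eef_pos: [0.5428, -0.0394, 0.1564]
tool_rot: [-0.0, 0.707, -0.707, 0.0]
contact_force: [-0.7, -0.7, 2.7]
gripper_width: 0.286
```

Run:
```python
from h import *
f=[];z=[]
for i in range(12):
    s=read_camera('side'); o=get_obs(); f.append(o['contact_force']); z.append(o['eef_pos'])
print(np.mean(f,0),np.std(f,0),np.mean(z,0),o['t'],o['tool_rot'],o['gripper_width'])
cv2.imwrite('pics/z10.png',cv2.convertScaleAbs(cv2.resize(s[160:240,215:315],None,fx=7,fy=7,interpolation=2),alpha=2))
t=read_camera('top')
for n in ('tin_mid','tape_mid','scraper','clips'): print(n,[(d['xy'],d['conf']) for d in place_of('top',n)][:2])
```

```text
[-0.51950707 -0.38894103  2.5367839 ] [0.59977281 0.55432403 0.32447436] [ 0.5427838  -0.03941632  0.15632845] 16.25 [-1.08323303e-05  7.07381675e-01 -7.06831780e-01  2.43180487e-05] 0.29251285594855825
tin_mid [([135.4, 201.1], 0.64)]
tape_mid [([292.0, 149.7], 0.9)]
scraper [([368.7, 229.5], 0.71)]
clips [([195.1, 130.7], 0.84)]
```

View pics/z10.png

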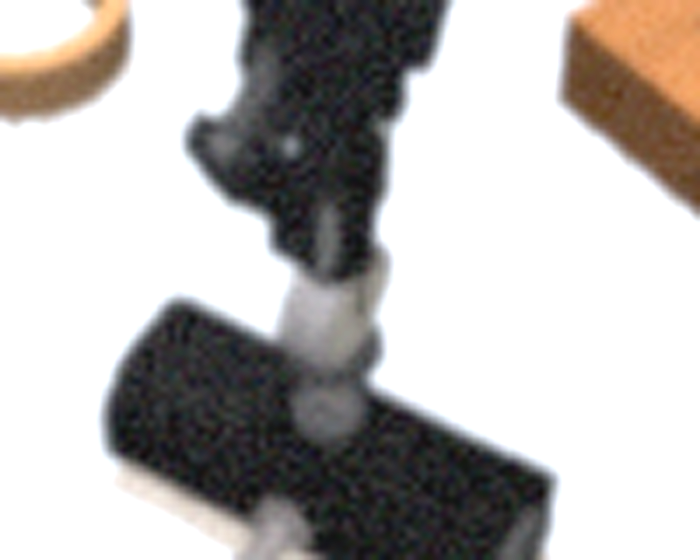

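The net push is about 4.3 N, so about 5.6 mm in, at rest. The tip covers the dot and the bystanders haven't moved. Handing in.

```bash
python3 -c "
from station import *
print(hand_in())"
```

```text
the job is handed in; nothing more can be done
None
```

I finished the job and handed it in at about 16 s of the 64 s; no verdict is reported.

**What I did:** With shut fingers I pushed the black core's stud slowly towards +y. The core rolled about 50 mm and settled with its boss up. I then took the gauge by its grip at 50 N, lifted it out of the stand and lowered it upright onto the boss.

**Last checks:**
- **Boss:** the two cameras put its face at z = 0.0625 m, against 0.063 m expected.
- **Press:** the net push was about 4.3 N, which means the plunger is about 5.6 mm in. This comes from the wrist force and the spring data, since the plunger joint can't be read directly.
- **Upright:** the tool points straight down and everything was at rest.
- **Tip on the boss:** in the side picture the tip covers the boss's dot. The arm hid it from the top camera, so its centring is confirmed from one view only.
- **Correction:** the gauge sat about 2.5 mm towards -x in the jaws, and I corrected for that before lowering.
- **Bystanders:** the networks' readings changed by at most 3 pixels, which is within their scatter. That is roughly 10 mm at most, against the 30 mm limit.

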